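Roll the brass weight onto the glued seam of a fan template

TASK

The two halves of the white fan-shaped template on the green cutting mat have just been joined with a strip of red tape: it now needs the brass roller on it as a weight while the glue dries. With the fingertips, gently push the top of the lying roller sideways so that it rolls over to the red tape, and leave it at rest there, lying along the tape with the middle of the roller over the tape and the tape's whole length under it. Only push it: do not pinch it or lift it, and leave everything else on the bench where it is.

Things in the scene. Friction and masses are not known exactly. Their poses are not given: they have to be found in the camera images.
- roller: loose brass tube with dark end plugs, 40 mm in diameter, 160 mm long, 0.45 to 0.75 kg, on the mat left or right of the tape, 85 to 135 mm off, within 0.07 rad of parallel. Origin: middle, on its axis; x along the tube; y and z turn as it rolls. Nudged at 40 mm/s it runs on some 10 mm. A fingertip pushed along on its top rolls it half the finger's way; one pushed into its back above the axis wedges
- mat: fixed green cutting mat with a pale grid, 300 mm (its x) by 450 mm (its y), 3 mm thick, carrying the flat white fan-shaped template (taped down flat, with fine radial fold lines). Origin: centre of its underside, on the bench; its x axis points away from the robot along the red tape, y to the left, z up
- tape (a point): the middle of the strip of red tape, on the mat's upper face, 3 mm above the bench. The tape is 110 mm long and 16 mm wide; this point's x axis runs along the tape, y across it (to the left), z up. The roller's origin has to end 20 mm above this point, its x along this x either way round. The mat is bare between roller and tape, and for 60 mm behind the roller
- glue_jar: loose white jar with a red lid, 54 mm in diameter, 58 mm high, standing on the mat on the other side of the tape from the roller, 85 to 135 mm from the tape. Origin: centre of its foot
- bone_folder: loose ivory-coloured flat folding tool, 18 by 135 by 5 mm, lying along the far edge of the mat, right half. Origin: middle of its underside; y along its length
- rib_bundle: loose tied bundle of bamboo fan ribs, 190 by 56 by 16 mm, on the bench to the right of the mat. Origin: centre of its underside; x along its length
- folded_fan: loose closed fan with black guard sticks, 222 by 22 by 20 mm, on the bench to the left of the mat. Origin: centre of its underside; x along its length
- brush_pot: blue ceramic pot full of brushes, 84 mm in diameter, the pot 105 mm and the brushes 220 mm high, on the bench to the left of the mat, beyond the folded fan. Origin: centre of its foot
- steel_weight: loose steel block with a small knob, 30 by 60 by 40 mm high, 0.3 kg, at the far edge of the mat, left half. Origin: centre of its underside
Things that resemble listed ones, but are neither listed nor needed, are in the scene too. Leave any blue or pink look-alike of the roller alone.

How it is judged:
By the outcome, as a careful person would: the job done as asked, in the order asked, and still so for the second after the job is handed in, with the robot touching nothing.
It also fails if it takes over 69 s, if anything falls off the work surface, if the arm or the gripper's body presses on something with over 40 N, if the wrist force passes 120 N, or if a joint passes its speed limit or range.

ROBOT

A 6-joint arm with a two-finger parallel gripper is mounted at the origin on the work surface. World frame = base frame: x ahead of the robot, y to its left, z up, the work surface at z = 0. Lengths are in m, angles in degrees, forces in N, time in s.
With the tool pointing down it reaches from about 0.25 to 0.725 m from the base axis. Payload 9.7 kg.
Tool frame: the origin (TCP) lies midway between the tips of the shut fingers; the grasp point (between the pads) lies 19 mm behind it; z points along the fingers, y is the line along which they close (so a half turn about z gives the same grasp; the last joint's range is limited). The gripper opens to 85 mm and grips with 20 to 120 N. Pads are 22 mm wide; open, the fingers measure 114 mm over their backs; the gripper's body (76 mm by 85 mm) begins 54 mm behind the grasp point. The pads swing forward as they close: fully open they stand 13 mm farther back than shut.
Start: joints at [-63.197, 4.979, 10.078, 95.1, 0, 90], TCP at [0.248, -0.491, 0.206] pointing down, gripper open.
Joint ranges: [-179.16, 179.16], [-48.56, 103.87], [-65.8, 70.77], [-126.05, 130.52], [-82.76, 87.17], [-180, 180]. Speed limits (degrees/s): [127.2, 127.2, 147.25, 180, 180, 180].

INTERFACE

Orientations are given as [roll, pitch, yaw] about the fixed x, y, z axes, in that order (R = Rz(yaw) Ry(pitch) Rx(roll)).
In Python, from workcell import * gives the robot as it stands.
- The arm moves only by the tool servo_tool, never from a script. Its argument "moves" is a list of rows, each a list of 4 numbers: the shift along the world's x, y, z in parts of the range, where 1.0 means 40 cm, then the turn about the world's z in fractions of the full range, 1 being 2 rad. A call has 1 to 20 rows; each row is the pose to reach, as a shift and turn from the pose commanded when the call began; what a row does not reach only later rows make up. A row lasts 1/12 s, in which the tool goes at most 41.7 mm and 7.16 degrees, less where a joint would pass 70% of its speed; a pose out of reach is approached as far as the arm can. Shift and turn numbers lie between -1 and 1, and a call with a number outside is refused. A call with a gripper value outside its range is refused whole. "claw" is the closure, from 0 (fully open) to 1 (shut), set as the call begins (left out, the last holds). The fingers move at their own pace and stop on an object; "force" is the grip in N (left out, the last holds). Time passes only in rows, so rows that repeat a pose let the fingers close. It gives the time, the measured TCP pose, the force, the opening and the grip force at its end, in the units of the state.
- get_obs(): the state, without advancing time (a new reading comes with each control period).
- camera(name): name is "scene" or "top" or "wrist"; returns the picture (480x640x3 uint8, red, green, blue); there is no depth.
- get_calibration(name): a dict with "fx", "fy", "cx", "cy" (pixels), "rvec" (rotation vector, rad) and "tvec" (3), from world to camera coordinates, as OpenCV has them; the wrist camera has in their place "tool_from_camera" (4x4, takes a point from camera to tool coordinates, whose origin is the TCP and whose axes are the flange's). Camera axes: x right, y down, z forward; pixel columns grow to the right and rows downward; lengths in m; the calibration is good to about 2 mm. A picture is of the moment at which its call begins: read the wrist's pose just before it. get_calibration takes no time and is no camera call.
- job_done(): hands the job in; it is judged then, once.
The state is a dict: "time": time; "q": joint angles; "qd": joint speeds; "joint_efforts": joint torques, N m; "ee_pos": TCP position; "tcp_rot": TCP orientation; "wrist_force": force on the tool from outside, world axes, zero at the start; "torque": the same for the moment, N m; "opening": finger opening in m; "grasp_force": force on a finger pad.
Only numpy, scipy, OpenCV 4.12 (cv2) and the standard library are available. Lean on these libraries where they do the work, as an engineer would, in place of code of your own. Each camera call takes 0.05 s, during which the arm holds its last target. There are 200 camera calls.

## Working session

There is one attempt and no reset: what is moved stays moved. The work goes in short steps, Python scripts to look and compute and a tool call to move; the robot and the scene stay as the last step left them, time stands still between calls to the robot, and variables do not carry over. Pictures are saved under pics/ and viewed, at most 10 in all, crops included, and the job is handed in when it is done.

Besides the shell and the picture viewer there is one more tool, called after ">>>" as name(argument=value, ...), one argument or row to a line, values as JSON. servo_tool: Moves the arm, as the interface text tells. Its arguments: {"type":"object","properties":{"moves":{"type":"array","items":{"type":"array","items":{"type":"number"}}},"claw":{"type":"number"},"force":{"type":"number"}},"required":["moves"]}

```bash
mkdir -p pics; python3 - <<'E'
from workcell import *
import cv2
for n in ("top","scene"):
    im=camera(n); cv2.imwrite(f"pics/{n}0.png",im[:,:,::-1]); c=get_calibration(n); print(n,c)
print(get_obs())
E
```

```text
top {'fx': 506.1115525820593, 'fy': 506.1115525820593, 'cx': 313.86141853663514, 'cy': 233.75802576172364, 'rvec': array([ 2.10207547, -2.1541206 ,  0.20415291]), 'tvec': array([0.01698072, 0.49430687, 0.97555109])}
scene {'fx': 440.6138234316226, 'fy': 440.6138234316226, 'cx': 322.99846445805184, 'cy': 240.17819639462348, 'rvec': array([ 2.29038288,  1.31864197, -0.3795815 ]), 'tvec': array([-0.24984707, -0.32333634,  1.37101366])}
{'time': 0.1, 'q': array([-6.31973214e+01,  5.00899882e+00,  1.00376263e+01,  9.50999029e+01,
        1.37248963e-03,  9.00012190e+01]), 'qd': array([-0.00833122, -0.08045661,  0.21044505,  0.04842686,  0.01544511,
        0.00950265]), 'joint_efforts': array([ 3.67506673e-04, -5.21558583e+01,  4.65654945e+01,  1.60462788e-02,
        2.29359614e-05, -4.28069420e-07]), 'ee_pos': array([ 0.24790111, -0.49068731,  0.20563166]), 'tcp_rot': array([-1.79928724e+02, -1.37097215e-03,  2.68014579e+01]), 'wrist_force': array([ 0.77850912,  0.55410185, -0.09128572]), 'torque': array([ 0.01366789,  0.04381774, -0.00545761]), 'grasp_force': 0.0, 'opening': 0.08519137255635727}
```

View pics/top0.png

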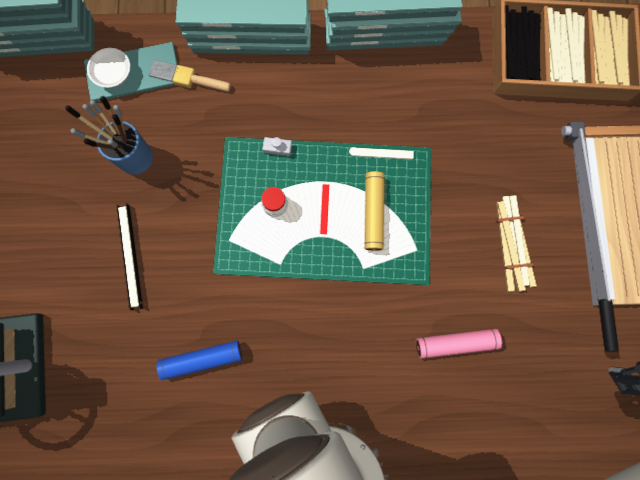

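View pics/scene0.png

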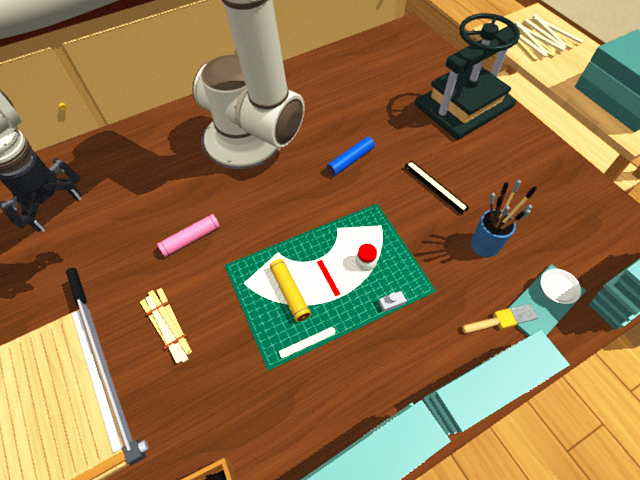

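The top view shows the roller at about (374,211), right of the red tape at (325,209), with the jar on the left at (273,200). The way between roller and tape is bare. I'll measure both.

```bash
cat > h.py <<'E'
import numpy as np, cv2
from workcell import *
def ray(n,px,z):
    c=get_calibration(n); K=np.array([[c['fx'],0,c['cx']],[0,c['fy'],c['cy']],[0,0,1]])
    R=cv2.Rodrigues(c['rvec'])[0]; o=-R.T@c['tvec']
    d=R.T@np.linalg.solve(K,np.c_[np.reshape(px,(-1,2)),np.ones(len(np.reshape(px,(-1,2))))].T)
    return (o[:,None]+d*(z-o[2])/d[2]).T
def blob(im,kind,near):
    h=cv2.cvtColor(im,cv2.COLOR_RGB2HSV)
    if kind=='tape': m=cv2.inRange(h,(0,170,120),(7,255,255))|cv2.inRange(h,(174,170,120),(180,255,255))
    else: m=cv2.inRange(h,(17,90,60),(32,255,255))
    m=cv2.morphologyEx(m,cv2.MORPH_CLOSE,np.ones((3,3)))
    cs,_=cv2.findContours(m,cv2.RETR_EXTERNAL,cv2.CHAIN_APPROX_NONE)
    cs=[c for c in cs if cv2.contourArea(c)>60]
    return min(cs,key=lambda c:np.hypot(*(np.mean(c[:,0],0)-near)))[:,0].astype(float)
def measure(n,im,kind,near,z):
    p=ray(n,blob(im,kind,near),z)[:,:2]
    (cx,cy),(w,h),a=cv2.minAreaRect((p*1000).astype(np.float32))
    if w<h: w,h,a=h,w,a+90
    a=(a+90)%180-90
    return np.round([cx,cy,w,h,a],1)
E
python3 - <<'E'
from h import *
for n,t,r in (("top",(325,209),(374,211)),("scene",(329,278),(291,290))):
    im=cv2.imread(f"pics/{n}0.png")[:,:,::-1].copy()
    print(n,measure(n,im,'tape',t,.003),measure(n,im,'roller',r,.023))
    c=get_calibration(n);R=cv2.Rodrigues(c['rvec'])[0]; print(-R.T@c['tvec'])
E
```

```text
top [555.9 -19.1 105.3  12.8  -4.4] [ 547.1 -121.6  167.3   38.    -2.9]
[0.30783456 0.01457682 1.04945365]
scene [556.8 -18.7 106.8  13.6  -4.4] [ 543.8 -122.4  175.7   40.3   -3.3]
[ 0.98698579 -0.2749487   0.99845414]
```

Tape centre is (0.556,-0.019) at -4.4°. The roller is at about (0.545,-0.122), -3.1°, so it has to roll about 103 mm towards +y. I'll move above it with the fingers shut and lined up across the roller.

The manual's scale: shifts go in shares of 40 cm and turns go in shares of 2 rad. Converting my numbers, 35.9 cm / 40 = 0.8975, 29.7 cm / 40 = 0.7425, -0.52 rad / 2 = -0.26.

>>> servo_tool(
  claw=1,
  moves=[
    [0.025,0.03,0,-0.01],
    [0.075,0.09,0,-0.03],
    [0.1375,0.165,-0.0125,-0.06],
    [0.2125,0.255,-0.025,-0.09],
    [0.2875,0.345,-0.05,-0.12],
    [0.3625,0.435,-0.075,-0.15],
    [0.4375,0.525,-0.1,-0.18],
    [0.5125,0.615,-0.1375,-0.21],
    [0.5875,0.705,-0.175,-0.235],
    [0.655,0.7875,-0.2125,-0.25],
    [0.705,0.85,-0.25,-0.26],
    [0.7325,0.8825,-0.275,-0.26],
    [0.7425,0.8975,-0.3,-0.26],
    [0.7425,0.8975,-0.325,-0.26],
    [0.7425,0.8975,-0.35,-0.26],
    [0.7425,0.8975,-0.35,-0.26],
    [0.7425,0.8975,-0.35,-0.26],
  ],
)

```text
time: 1.52
ee_pos: [0.5443, -0.1326, 0.0661]
tcp_rot: [180.0, 0.0, -3.1]
wrist_force: [0.9, 0.2, -0.0]
opening: 0.0001
grasp_force: 0.0
```

```bash
python3 - <<'E'
from h import *
o=get_obs();print(o['ee_pos'],o['tcp_rot'],o['wrist_force'])
im=camera("top");cv2.imwrite("pics/top1.png",im[180:300,300:460,::-1].repeat(4,0).repeat(4,1))
im=camera("wrist");cv2.imwrite("pics/w1.png",im[:,:,::-1])
E
```

```text
[ 0.54425386 -0.13263934  0.06612257] [ 1.79999849e+02  4.99137701e-02 -3.05060917e+00] [ 0.8567249   0.15033134 -0.03995082]
```

View pics/w1.png

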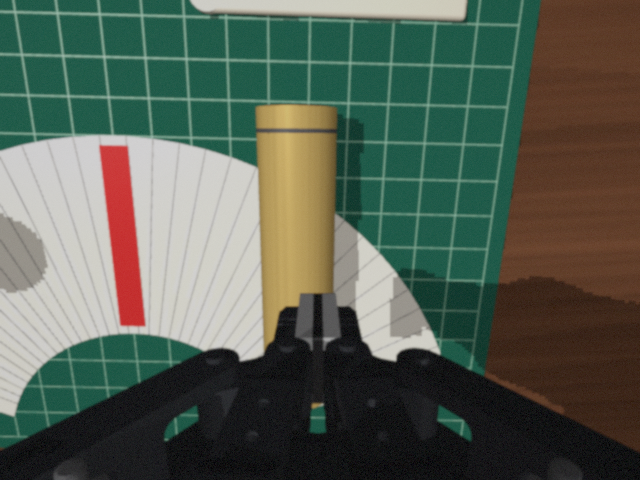

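The wrist view shows the roller (columns 258–336) under the shut tips (297–340), and the tape at (122,235). The tips sit a little behind the roller's crest, so I'll shift slightly and feel for the top.

Scaled: -2.1 cm / 40 = -0.0525, -2.05 cm / 40 = -0.0513.

>>> servo_tool(
  moves=[
    [0,0.0075,-0.02,0],
    [0,0.015,-0.04,0],
    [0,0.015,-0.0475,0],
    [0,0.015,-0.05,0],
    [0,0.015,-0.0513,0],
    [0,0.015,-0.0525,0],
    [0,0.015,-0.0525,0],
    [0,0.015,-0.0525,0],
  ],
)

```text
time: 2.28
ee_pos: [0.5451, -0.126, 0.0455]
tcp_rot: [180.0, -0.0, -3.0]
wrist_force: [-0.1, -0.3, -0.9]
opening: -0.0003
grasp_force: 0.0
```

Scaled: -0.1 cm / 40 = -0.0025, -0.05 cm / 40 = -0.0013.

>>> servo_tool(
  moves=[
    [0,0,-0.0013,0],
    [0,0,-0.0025,0],
    [0,0,-0.0025,0],
    [0,0,-0.0025,0],
  ],
)

```text
time: 2.62
ee_pos: [0.545, -0.1259, 0.0443]
tcp_rot: [-180.0, 0.0, -3.0]
wrist_force: [0.3, 0.8, 0.7]
opening: -0.0
grasp_force: 0.0
```

Scaled: -0.1 cm / 40 = -0.0025, -0.05 cm / 40 = -0.0013.

>>> servo_tool(
  moves=[
    [0,0,-0.0013,0],
    [0,0,-0.0025,0],
    [0,0,-0.0025,0],
    [0,0,-0.0025,0],
  ],
)

```text
time: 2.95
ee_pos: [0.545, -0.1259, 0.0432]
tcp_rot: [-180.0, 0.0, -3.0]
wrist_force: [0.2, -0.5, 0.4]
opening: 0.0001
grasp_force: 0.0
```

Scaled: -0.05 cm / 40 = -0.0013.

>>> servo_tool(
  moves=[
    [0,0,-0.0013,0],
    [0,0,-0.0013,0],
    [0,0,-0.0013,0],
  ],
)

```text
time: 3.2
ee_pos: [0.545, -0.1259, 0.0427]
tcp_rot: [-180.0, 0.0, -3.0]
wrist_force: [-0.3, -0.3, 0.1]
opening: -0.0001
grasp_force: 0.0
```

>>> servo_tool(
  moves=[
    [0,0,-0.0008,0],
    [0,0,-0.0013,0],
    [0,0,-0.0013,0],
  ],
)

```text
time: 3.45
ee_pos: [0.545, -0.1259, 0.0422]
tcp_rot: [-180.0, 0.0, -3.0]
wrist_force: [0.5, -0.2, 0.3]
opening: 0.0001
grasp_force: 0.0
```

Scaled: -0.05 cm / 40 = -0.0013, -0.03 cm / 40 = -0.0008.

>>> servo_tool(
  moves=[
    [0,0,-0.0008,0],
    [0,0,-0.0013,0],
    [0,0,-0.0013,0],
  ],
)

```text
time: 3.7
ee_pos: [0.545, -0.1259, 0.0417]
tcp_rot: [-180.0, 0.0, -3.0]
wrist_force: [0.4, -0.1, 0.2]
opening: -0.0001
grasp_force: 0.0
```

```bash
python3 - <<'E'
from h import *
o=get_obs();print(o['ee_pos'],o['wrist_force'])
im=camera("top");print(measure('top',im,'tape',(325,209),.003),measure('top',im,'roller',(374,200),.023))
a=im[160:270,300:420,::-1].repeat(5,0).repeat(5,1)
im=camera("wrist");cv2.imwrite("pics/w2.png",im[:,:,::-1])
E
```

```text
[ 0.54499345 -0.12589459  0.04174588] [ 0.44988788 -0.11520946  0.1917729 ]
[555.9 -19.2 105.2  13.3  -4.1] [ 470.7 -394.7   91.6   29.5    2.8]
```

View pics/w2.png

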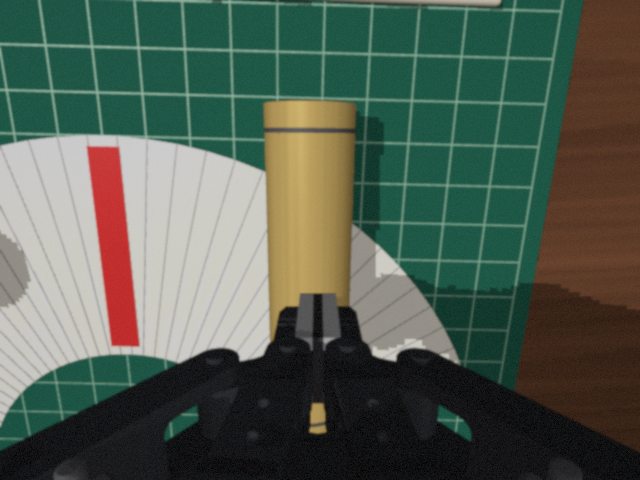

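The tips at column 318 are just behind the roller's axis (column about 310), with no contact yet. I'll keep lowering.

Scaled: -0.05 cm / 40 = -0.0013, -0.03 cm / 40 = -0.0008.

>>> servo_tool(
  moves=[
    [0,0,-0.0008,0],
    [0,0,-0.0013,0],
    [0,0,-0.0013,0],
  ],
)

```text
time: 4.05
ee_pos: [0.545, -0.1259, 0.0412]
tcp_rot: [-180.0, 0.0, -3.0]
wrist_force: [-0.2, 0.5, 0.1]
opening: -0.0002
grasp_force: 0.0
```

Scaled: -0.05 cm / 40 = -0.0013, -0.03 cm / 40 = -0.0008.

>>> servo_tool(
  moves=[
    [0,0,-0.0008,0],
    [0,0,-0.0013,0],
    [0,0,-0.0013,0],
  ],
)

```text
time: 4.3
ee_pos: [0.545, -0.1259, 0.0407]
tcp_rot: [-180.0, 0.0, -3.0]
wrist_force: [0.8, 0.1, -0.8]
opening: 0.0002
grasp_force: 0.0
```

```bash
cat >> h.py <<'E'
from scipy.spatial.transform import Rotation as Ro
def wrist(o=None,im=None):
    o=o or get_obs(); im=camera('wrist') if im is None else im
    c=get_calibration('wrist'); K=np.array([[c['fx'],0,c['cx']],[0,c['fy'],c['cy']],[0,0,1]])
    T=np.eye(4);T[:3,:3]=Ro.from_euler('xyz',o['tcp_rot'],degrees=True).as_matrix();T[:3,3]=o['ee_pos'];T=T@c['tool_from_camera']
    def cast(p,z):
        d=T[:3,:3]@np.linalg.solve(K,np.c_[p,np.ones(len(p))].T); return (T[:3,3:]+d*(z-T[2,3])/d[2]).T
    h=cv2.cvtColor(im,cv2.COLOR_RGB2HSV)
    m=cv2.inRange(h,(0,170,110),(7,255,255))|cv2.inRange(h,(174,170,110),(180,255,255))
    b=cv2.inRange(h,(15,70,60),(32,255,255)); b[:,:]*=1
    res={}
    for k,mm,z in (('tape',m,.003),('roller',b,.023)):
        n,l,s,ce=cv2.connectedComponentsWithStats(mm[:300])
        i=1+np.argmax([s[j,4]*(s[j,2]<110 or k=='tape') for j in range(1,n)]); x,y,w,hh,_=s[i]
        rows=np.arange(max(y+38 if k=='roller' else y+8,0),min(y+hh-8,288)); L=[];
        for r in rows:
            q=np.where(l[r]==i)[0]; L.append((q[0],q[-1],r))
        L=np.array(L,float); a=cast(L[:,[0,2]],z);e=cast(L[:,[1,2]],z);mid=(a+e)/2
        f=np.polyfit(mid[:,0],mid[:,1],1); res[k]=f
        far=cast(np.array([[x+w/2,y]]),.043 if k=='roller' else .003)[0]
        print(k,'yaw',np.degrees(np.arctan(f[0])).round(2),'y@.555',(1000*np.polyval(f,.555)).round(1),'width',(1000*np.mean(a[:,1]-e[:,1])).round(1),'far end x',(far[0]*1000).round(1))
    print('gap mm at x=.50,.555,.61',[(1000*(np.polyval(res['tape'],x)-np.polyval(res['roller'],x))).round(1) for x in(.5,.555,.61)])
    return T
E
python3 - <<'E'
from h import *
o=get_obs(); o1=dict(o); o1['ee_pos']=np.array([.54425,-.13264,.06612]);o1['tcp_rot']=[180,.05,-3.05]
o2=dict(o); o2['ee_pos']=np.array([.545,-.1259,.0417])
for oo,f in ((o1,'w1'),(o2,'w2')): T=wrist(oo,cv2.imread(f'pics/{f}.png')[:,:,::-1].copy())
print(T[:3,3])
wrist(o)
E
```

```text
tape yaw -4.44 y@.555 -20.0 width 13.5 far end x 609.7
roller yaw -3.68 y@.555 -123.4 width 38.8 far end x 612.5
gap mm at x=.50,.555,.61 [np.float64(104.1), np.float64(103.3), np.float64(102.6)]
tape yaw -4.44 y@.555 -19.9 width 13.9 far end x 610.4
roller yaw -3.65 y@.555 -123.6 width 39.0 far end x 612.9
gap mm at x=.50,.555,.61 [np.float64(104.5), np.float64(103.7), np.float64(102.9)]
[ 0.61292921 -0.13062604  0.20909236]
tape yaw -4.44 y@.555 -19.9 width 13.9 far end x 610.5
roller yaw -3.63 y@.555 -123.6 width 39.1 far end x 612.9
gap mm at x=.50,.555,.61 [np.float64(104.5), np.float64(103.7), np.float64(103.0)]
```

The roller hasn't moved: gap 103.7 mm, yaw only 0.8° off the tape. I'll keep lowering.

Scaled: 0.2 cm / 40 = 0.005, 0.1 cm / 40 = 0.0025.

>>> servo_tool(
  moves=[
    [0,0.0025,-0.0008,0],
    [0,0.005,-0.0013,0],
    [0,0.005,-0.0013,0],
  ],
)

```text
time: 4.6
ee_pos: [0.545, -0.1237, 0.0402]
tcp_rot: [-180.0, 0.0, -3.0]
wrist_force: [-0.5, 0.8, 0.2]
opening: -0.0003
grasp_force: 0.0
```

Scaled: -0.05 cm / 40 = -0.0013, -0.03 cm / 40 = -0.0008.

>>> servo_tool(
  moves=[
    [0,0,-0.0008,0],
    [0,0,-0.0013,0],
    [0,0,-0.0013,0],
  ],
)

```text
time: 4.85
ee_pos: [0.545, -0.1239, 0.0397]
tcp_rot: [180.0, 0.0, -3.0]
wrist_force: [0.1, 0.1, 0.1]
opening: -0.0001
grasp_force: 0.0
```

Scaled: -0.05 cm / 40 = -0.0013, -0.03 cm / 40 = -0.0008.

>>> servo_tool(
  moves=[
    [0,0,-0.0008,0],
    [0,0,-0.0013,0],
    [0,0,-0.0013,0],
  ],
)

```text
time: 5.1
ee_pos: [0.545, -0.1239, 0.0392]
tcp_rot: [-180.0, 0.0, -3.0]
wrist_force: [0.3, 0.1, 0.1]
opening: -0.0001
grasp_force: 0.0
```

Scaled: -0.05 cm / 40 = -0.0013, -0.03 cm / 40 = -0.0008.

>>> servo_tool(
  moves=[
    [0,0,-0.0008,0],
    [0,0,-0.0013,0],
    [0,0,-0.0013,0],
  ],
)

```text
time: 5.35
ee_pos: [0.545, -0.1239, 0.0387]
tcp_rot: [180.0, 0.0, -3.0]
wrist_force: [-0.6, 0.5, -0.6]
opening: -0.0
grasp_force: 0.0
```

Scaled: -0.05 cm / 40 = -0.0013, -0.03 cm / 40 = -0.0008.

>>> servo_tool(
  moves=[
    [0,0,-0.0008,0],
    [0,0,-0.0013,0],
    [0,0,-0.0013,0],
  ],
)

```text
time: 5.6
ee_pos: [0.545, -0.1239, 0.0382]
tcp_rot: [-180.0, 0.0, -3.0]
wrist_force: [-0.7, 0.1, -0.3]
opening: -0.0001
grasp_force: 0.0
```

```bash
python3 - <<'E'
from h import *
o=get_obs(); wrist(o)
im=camera("top");a=im[150:300,280:430,::-1];b=camera("scene")[220:370,220:370,::-1]
cv2.imwrite("pics/c3.png",cv2.resize(np.hstack([a,b]),None,fx=2.6,fy=2.6,interpolation=cv2.INTER_CUBIC))
E
```

```text
tape yaw -4.45 y@.555 -19.8 width 13.9 far end x 610.5
roller yaw -3.66 y@.555 -123.6 width 39.1 far end x 613.2
gap mm at x=.50,.555,.61 [np.float64(104.5), np.float64(103.7), np.float64(103.0)]
```

View pics/c3.png

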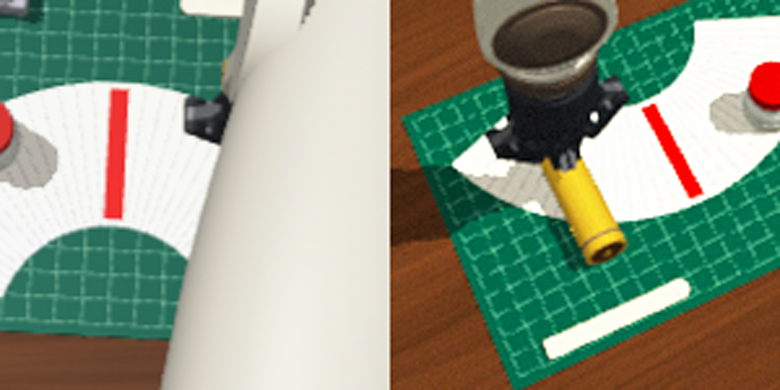

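The scene crop shows the shut tips right over the middle of the roller, apparently about to touch. I'll keep lowering.

Scaled: -0.05 cm / 40 = -0.0013.

>>> servo_tool(
  moves=[
    [0,0,-0.0013,0],
    [0,0,-0.0013,0],
  ],
)

```text
time: 5.92
ee_pos: [0.545, -0.1239, 0.0377]
tcp_rot: [180.0, 0.0, -3.0]
wrist_force: [-0.6, -0.5, -0.5]
opening: 0.0004
grasp_force: 0.0
```

>>> servo_tool(
  moves=[
    [0,0,-0.0013,0],
    [0,0,-0.0013,0],
  ],
)

```text
time: 6.08
ee_pos: [0.545, -0.1239, 0.0372]
tcp_rot: [-180.0, 0.0, -3.0]
wrist_force: [0.4, 0.8, 0.4]
opening: -0.0002
grasp_force: 0.0
```

Scaled: -0.05 cm / 40 = -0.0013.

>>> servo_tool(
  moves=[
    [0,0,-0.0013,0],
    [0,0,-0.0013,0],
  ],
)

```text
time: 6.25
ee_pos: [0.545, -0.1239, 0.0367]
tcp_rot: [-180.0, 0.0, -3.0]
wrist_force: [1.3, -0.2, -0.1]
opening: 0.0001
grasp_force: 0.0
```

Scaled: -0.05 cm / 40 = -0.0013.

>>> servo_tool(
  moves=[
    [0,0,-0.0013,0],
    [0,0,-0.0013,0],
  ],
)

```text
time: 6.42
ee_pos: [0.545, -0.1239, 0.0362]
tcp_rot: [-180.0, 0.0, -3.0]
wrist_force: [0.0, 0.7, -0.5]
opening: -0.0003
grasp_force: 0.0
```

Scaled: -0.05 cm / 40 = -0.0013.

>>> servo_tool(
  moves=[
    [0,0,-0.0013,0],
    [0,0,-0.0013,0],
  ],
)

```text
time: 6.58
ee_pos: [0.545, -0.1239, 0.0357]
tcp_rot: [-180.0, 0.0, -3.0]
wrist_force: [0.5, 0.3, 0.6]
opening: -0.0002
grasp_force: 0.0
```

Scaled: -0.05 cm / 40 = -0.0013.

>>> servo_tool(
  moves=[
    [0,0,-0.0013,0],
    [0,0,-0.0013,0],
  ],
)

```text
time: 6.75
ee_pos: [0.5449, -0.1239, 0.0352]
tcp_rot: [-180.0, 0.0, -3.0]
wrist_force: [0.8, -0.2, 0.2]
opening: 0.0002
grasp_force: 0.0
```

Scaled: -0.05 cm / 40 = -0.0013.

>>> servo_tool(
  moves=[
    [0,0,-0.0013,0],
    [0,0,-0.0013,0],
  ],
)

```text
time: 6.92
ee_pos: [0.545, -0.1239, 0.0347]
tcp_rot: [180.0, -0.0, -3.0]
wrist_force: [0.3, 0.5, 0.2]
opening: 0.0002
grasp_force: 0.0
```

```bash
python3 - <<'E'
from h import *
o=get_obs(); wrist(o); print(o['torque'],o['wrist_force'])
b=camera("scene")[225:325,240:340,::-1];c=camera("wrist")[200:470,180:450,::-1]
cv2.imwrite("pics/c4.png",np.hstack([cv2.resize(b,(390,390),interpolation=cv2.INTER_CUBIC),cv2.resize(c,(390,390))]))
E
```

```text
tape yaw -4.41 y@.555 -19.8 width 14.0 far end x 610.6
roller yaw -3.62 y@.555 -123.6 width 39.1 far end x 613.2
gap mm at x=.50,.555,.61 [np.float64(104.5), np.float64(103.8), np.float64(103.0)]
[-0.05288992  0.03632284  0.01753534] [0.3033804  0.54418596 0.17388299]
```

View pics/c4.png

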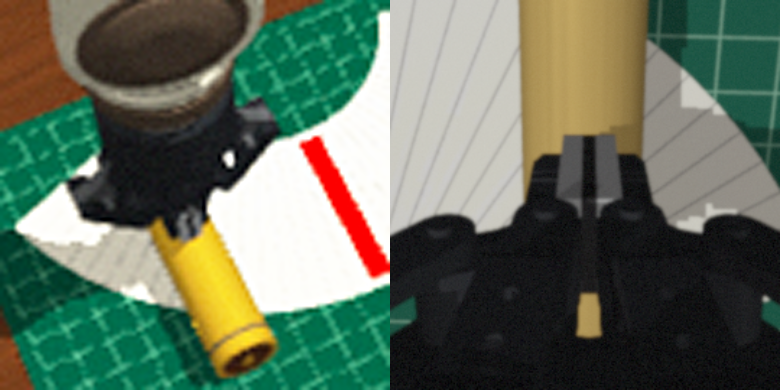

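```bash
python3 - <<'E'
from h import *
o=get_obs()
c=get_calibration('scene');K=np.array([[c['fx'],0,c['cx']],[0,c['fy'],c['cy']],[0,0,1]])
e=o['ee_pos']
p=cv2.projectPoints(np.array([e,e+[0,0,.008],e+[0,0,.016],[.545,-.123,.043]]),c['rvec'],c['tvec'],K,None)[0][:,0]
print('crop scene',((p-[240,225])*3.9).round())
c=get_calibration('wrist');Ti=np.linalg.inv(c['tool_from_camera'])
for z in (0,-.008,-.016):
    q=(Ti@[0,0,z,1])[:3]; u=np.array([c['fx']*q[0]/q[2]+c['cx'],c['fy']*q[1]/q[2]+c['cy']]); print(z,u.round(),((u-[180,200])*390/270+[390,0]).round(), (.022*c['fx']/q[2]).round())
E
```

```text
crop scene [[187. 242.]
 [186. 237.]
 [185. 231.]
 [187. 236.]]
0 [315. 291.] [585. 132.] 50.0
-0.008 [315. 299.] [584. 142.] 52.0
-0.016 [314. 306.] [584. 154.] 54.0
```

The visible tips look some 16–20 mm above the nominal TCP, so contact should come lower. I'll go down in 1 mm steps.

>>> servo_tool(
  moves=[
    [0,0,-0.0013,0],
    [0,0,-0.0025,0],
    [0,0,-0.0025,0],
  ],
)

```text
time: 7.32
ee_pos: [0.5449, -0.1239, 0.0337]
tcp_rot: [-180.0, 0.0, -3.0]
wrist_force: [0.7, -0.7, -0.4]
opening: 0.0001
grasp_force: 0.0
```

Scaled: -0.1 cm / 40 = -0.0025, -0.05 cm / 40 = -0.0013.

>>> servo_tool(
  moves=[
    [0,0,-0.0013,0],
    [0,0,-0.0025,0],
    [0,0,-0.0025,0],
  ],
)

```text
time: 7.57
ee_pos: [0.545, -0.1239, 0.0327]
tcp_rot: [-180.0, 0.0, -3.0]
wrist_force: [-0.6, -0.0, 0.1]
opening: -0.0003
grasp_force: 0.0
```

Scaled: -0.1 cm / 40 = -0.0025, -0.05 cm / 40 = -0.0013.

>>> servo_tool(
  moves=[
    [0,0,-0.0013,0],
    [0,0,-0.0025,0],
    [0,0,-0.0025,0],
  ],
)

```text
time: 7.82
ee_pos: [0.5449, -0.1239, 0.0316]
tcp_rot: [-180.0, 0.0, -3.0]
wrist_force: [0.1, 0.8, 0.1]
opening: 0.0003
grasp_force: 0.0
```

Scaled: -0.1 cm / 40 = -0.0025, -0.05 cm / 40 = -0.0013.

>>> servo_tool(
  moves=[
    [0,0,-0.0013,0],
    [0,0,-0.0025,0],
    [0,0,-0.0025,0],
  ],
)

```text
time: 8.07
ee_pos: [0.545, -0.1239, 0.0307]
tcp_rot: [-180.0, 0.0, -3.0]
wrist_force: [-0.4, -0.4, -0.4]
opening: 0.0003
grasp_force: 0.0
```

Scaled: -0.1 cm / 40 = -0.0025, -0.05 cm / 40 = -0.0013.

>>> servo_tool(
  moves=[
    [0,0,-0.0013,0],
    [0,0,-0.0025,0],
    [0,0,-0.0025,0],
  ],
)

```text
time: 8.32
ee_pos: [0.5449, -0.1239, 0.0296]
tcp_rot: [-180.0, 0.0, -3.0]
wrist_force: [-0.2, 0.3, 0.0]
opening: -0.0001
grasp_force: 0.0
```

Scaled: -0.1 cm / 40 = -0.0025, -0.05 cm / 40 = -0.0013.

>>> servo_tool(
  moves=[
    [0,0,-0.0013,0],
    [0,0,-0.0025,0],
    [0,0,-0.0025,0],
  ],
)

```text
time: 8.57
ee_pos: [0.5449, -0.1239, 0.0286]
tcp_rot: [-180.0, 0.0, -3.0]
wrist_force: [0.3, -0.4, 0.2]
opening: -0.0001
grasp_force: 0.0
```

Scaled: -0.1 cm / 40 = -0.0025, -0.05 cm / 40 = -0.0013.

>>> servo_tool(
  moves=[
    [0,0,-0.0013,0],
    [0,0,-0.0025,0],
    [0,0,-0.0025,0],
  ],
)

```text
time: 8.82
ee_pos: [0.5449, -0.1239, 0.0276]
tcp_rot: [-180.0, 0.0, -3.0]
wrist_force: [-0.2, 0.4, -0.6]
opening: -0.0002
grasp_force: 0.0
```

```bash
python3 - <<'E'
from h import *
o=get_obs(); wrist(o); print(o['ee_pos'],o['wrist_force'])
b=camera("scene")[225:325,240:340,::-1];c=camera("wrist")[200:470,180:450,::-1]
cv2.imwrite("pics/c5.png",np.hstack([cv2.resize(b,(390,390),interpolation=cv2.INTER_CUBIC),cv2.resize(c,(390,390))]))
E
```

```text
tape yaw -4.44 y@.555 -19.9 width 14.1 far end x 610.4
roller yaw -3.6 y@.555 -123.6 width 39.2 far end x 613.1
gap mm at x=.50,.555,.61 [np.float64(104.6), np.float64(103.7), np.float64(102.9)]
[ 0.5449198  -0.12389859  0.02763077] [-0.24917544  0.3520773  -0.64692728]
```

View pics/c5.png

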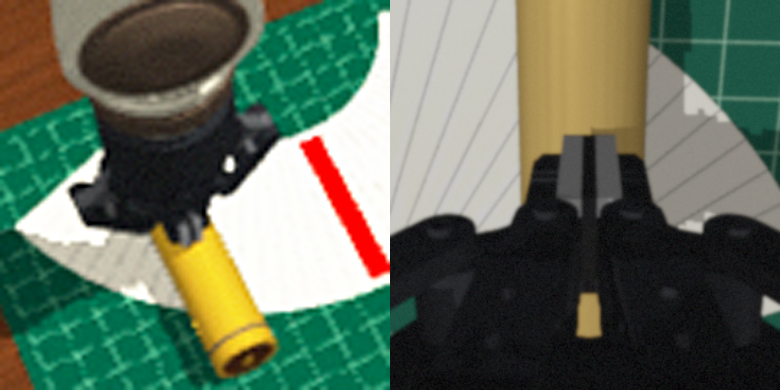

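The tips' shadow on the roller is closing in on the tips: its left edge moved from 612 to 592 over 7 mm, with the tip edge at 563. Contact should come about 8–10 mm lower.

Scaled: -0.2 cm / 40 = -0.005, -0.1 cm / 40 = -0.0025.

>>> servo_tool(
  moves=[
    [0,0,-0.0025,0],
    [0,0,-0.005,0],
    [0,0,-0.005,0],
  ],
)

```text
time: 9.22
ee_pos: [0.5449, -0.1239, 0.0255]
tcp_rot: [-180.0, 0.0, -3.0]
wrist_force: [-0.1, -0.0, -0.1]
opening: 0.0003
grasp_force: 0.0
```

>>> servo_tool(
  moves=[
    [0,0,-0.0025,0],
    [0,0,-0.005,0],
    [0,0,-0.005,0],
  ],
)

```text
time: 9.47
ee_pos: [0.5449, -0.1239, 0.0235]
tcp_rot: [-180.0, 0.0, -3.0]
wrist_force: [-0.4, -0.6, 0.5]
opening: 0.0002
grasp_force: 0.0
```

Scaled: -0.1 cm / 40 = -0.0025, -0.05 cm / 40 = -0.0013.

>>> servo_tool(
  moves=[
    [0,0,-0.0013,0],
    [0,0,-0.0025,0],
    [0,0,-0.0025,0],
  ],
)

```text
time: 9.72
ee_pos: [0.545, -0.1239, 0.0227]
tcp_rot: [-180.0, 0.0, -3.0]
wrist_force: [0.3, 0.0, 0.4]
opening: 0.0003
grasp_force: 0.0
```

Scaled: -0.1 cm / 40 = -0.0025, -0.05 cm / 40 = -0.0013.

>>> servo_tool(
  moves=[
    [0,0,-0.0013,0],
    [0,0,-0.0025,0],
    [0,0,-0.0025,0],
  ],
)

```text
time: 9.97
ee_pos: [0.545, -0.1239, 0.0217]
tcp_rot: [-180.0, 0.0, -3.0]
wrist_force: [0.2, 0.6, -0.4]
opening: 0.0001
grasp_force: 0.0
```

Scaled: -0.05 cm / 40 = -0.0013.

>>> servo_tool(
  moves=[
    [0,0,-0.0013,0],
    [0,0,-0.0013,0],
  ],
)

```text
time: 10.13
ee_pos: [0.545, -0.1239, 0.0212]
tcp_rot: [180.0, 0.0, -3.0]
wrist_force: [-0.1, -0.3, -0.2]
opening: 0.0001
grasp_force: 0.0
```

Scaled: -0.05 cm / 40 = -0.0013.

>>> servo_tool(
  moves=[
    [0,0,-0.0013,0],
    [0,0,-0.0013,0],
  ],
)

```text
time: 10.3
ee_pos: [0.545, -0.1239, 0.0207]
tcp_rot: [180.0, 0.0, -3.0]
wrist_force: [-0.5, 0.6, 0.1]
opening: 0.0001
grasp_force: 0.0
```

Scaled: -0.05 cm / 40 = -0.0013.

>>> servo_tool(
  moves=[
    [0,0,-0.0013,0],
    [0,0,-0.0013,0],
  ],
)

```text
time: 10.47
ee_pos: [0.545, -0.1239, 0.0202]
tcp_rot: [-180.0, 0.0, -3.0]
wrist_force: [0.8, 0.4, -0.3]
opening: -0.0
grasp_force: 0.0
```

>>> servo_tool(
  moves=[
    [0,0,-0.0013,0],
    [0,0,-0.0013,0],
  ],
)

```text
time: 10.63
ee_pos: [0.545, -0.1239, 0.0197]
tcp_rot: [180.0, 0.0, -3.0]
wrist_force: [-0.1, 0.3, 0.1]
opening: 0.0005
grasp_force: 0.0
```

Scaled: -0.05 cm / 40 = -0.0013.

>>> servo_tool(
  moves=[
    [0,0,-0.0013,0],
    [0,0,-0.0013,0],
  ],
)

```text
time: 10.8
ee_pos: [0.5449, -0.1239, 0.0192]
tcp_rot: [-180.0, 0.0, -3.0]
wrist_force: [0.9, 0.4, -0.1]
opening: -0.0001
grasp_force: 0.0
```

```bash
python3 - <<'E'
from h import *
o=get_obs(); wrist(o); print(o['ee_pos'],o['wrist_force'])
b=camera("scene")[235:295,260:320,::-1];c=camera("wrist")[240:375,250:385,::-1]
cv2.imwrite("pics/c6.png",np.hstack([cv2.resize(b,(400,400),interpolation=cv2.INTER_CUBIC),cv2.resize(c,(400,400))]))
E
```

```text
tape yaw -4.43 y@.555 -19.8 width 14.2 far end x 610.7
roller yaw -3.59 y@.555 -123.6 width 39.3 far end x 613.1
gap mm at x=.50,.555,.61 [np.float64(104.5), np.float64(103.7), np.float64(102.9)]
[ 0.54494258 -0.12388181  0.01917166] [ 0.93094079  0.42436542 -0.0712737 ]
```

View pics/c6.png

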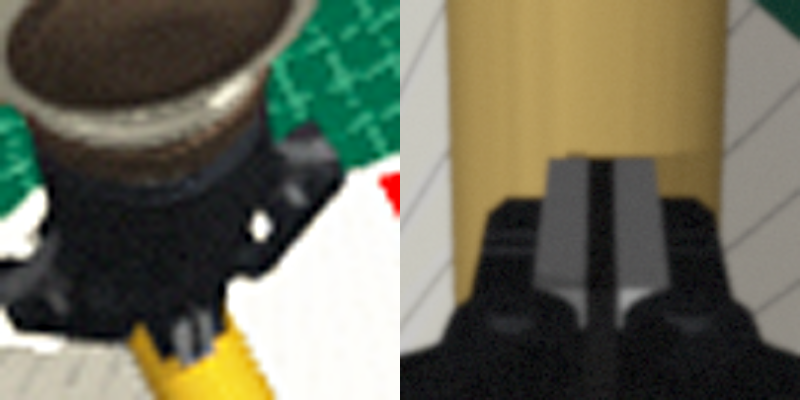

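The shadow edge (570) has almost met the tip edge (548), which leaves about 4 mm.

Scaled: -0.1 cm / 40 = -0.0025, -0.05 cm / 40 = -0.0013.

>>> servo_tool(
  moves=[
    [0,0,-0.0013,0],
    [0,0,-0.0025,0],
    [0,0,-0.0025,0],
  ],
)

```text
time: 11.2
ee_pos: [0.5449, -0.1239, 0.0181]
tcp_rot: [-180.0, 0.0, -3.0]
wrist_force: [0.1, -0.7, 0.3]
opening: -0.0002
grasp_force: 0.0
```

Scaled: -0.1 cm / 40 = -0.0025, -0.05 cm / 40 = -0.0013.

>>> servo_tool(
  moves=[
    [0,0,-0.0013,0],
    [0,0,-0.0025,0],
    [0,0,-0.0025,0],
  ],
)

```text
time: 11.45
ee_pos: [0.545, -0.124, 0.0179]
tcp_rot: [180.0, -0.0, -3.0]
wrist_force: [-2.8, 0.5, 6.0]
opening: -0.0002
grasp_force: 2.7
```

Scaled: -0.05 cm / 40 = -0.0013.

>>> servo_tool(
  moves=[
    [0,0,-0.0013,0],
    [0,0,-0.0013,0],
  ],
)

```text
time: 11.62
ee_pos: [0.5451, -0.124, 0.0179]
tcp_rot: [180.0, -0.0, -3.0]
wrist_force: [-3.5, 0.3, 8.0]
opening: -0.0002
grasp_force: 4.5
```

Scaled: -0.05 cm / 40 = -0.0013.

>>> servo_tool(
  moves=[
    [0,0,-0.0013,0],
    [0,0,-0.0013,0],
  ],
)

```text
time: 11.78
ee_pos: [0.5451, -0.124, 0.0178]
tcp_rot: [180.0, -0.1, -3.0]
wrist_force: [-5.8, -0.3, 12.4]
opening: 0.0002
grasp_force: 6.2
```

Scaled: -0.05 cm / 40 = -0.0013.

>>> servo_tool(
  moves=[
    [0,0,-0.0013,0],
    [0,0,-0.0013,0],
  ],
)

```text
time: 11.95
ee_pos: [0.5451, -0.1241, 0.0178]
tcp_rot: [180.0, -0.1, -3.0]
wrist_force: [-6.4, 1.0, 16.4]
opening: -0.0
grasp_force: 8.0
```

Scaled: -0.05 cm / 40 = -0.0013.

>>> servo_tool(
  moves=[
    [0,0,-0.0013,0],
    [0,0,-0.0013,0],
  ],
)

```text
time: 12.12
ee_pos: [0.5452, -0.1241, 0.0178]
tcp_rot: [180.0, -0.1, -3.0]
wrist_force: [-8.3, 1.5, 18.9]
opening: -0.0002
grasp_force: 9.8
```

Contact is at TCP z ≈ 0.0179, about 8 N/mm. I'll ease off to about 5 N and make a first rolling stroke along the top.

Scaled: 1.6 cm / 40 = 0.04, 0.45 cm / 40 = 0.0113.

>>> servo_tool(
  moves=[
    [0,0,0.005,0],
    [0.0003,0.0038,0.005,0],
    [0.0008,0.0113,0.005,0],
    [0.0013,0.0213,0.005,0],
    [0.0018,0.03,0.005,0],
    [0.0023,0.0375,0.005,0],
    [0.0025,0.04,0.005,0],
    [0.0025,0.04,0.005,0],
  ],
)

```text
time: 12.78
ee_pos: [0.5464, -0.1075, 0.0179]
tcp_rot: [180.0, -0.1, -3.0]
wrist_force: [-0.9, 0.2, 7.6]
opening: 0.0002
grasp_force: 3.5
```

```bash
python3 - <<'E'
from h import *
wrist()
E
```

```text
tape yaw -4.46 y@.555 -19.9 width 14.2 far end x 610.6
roller yaw -3.64 y@.555 -116.2 width 39.4 far end x 613.5
gap mm at x=.50,.555,.61 [np.float64(97.1), np.float64(96.3), np.float64(95.5)]
```

The roller rolls half the finger's way with its yaw unchanged. I'll repeat with lift-and-return strokes of about 14 mm each.

Scaled: -1.5 cm / 40 = -0.0375, -1.35 cm / 40 = -0.0338.

>>> servo_tool(
  moves=[
    [0,0,0.0125,0],
    [-0.0013,-0.02,0.015,0],
    [-0.0025,-0.0375,0.015,0],
    [-0.0025,-0.0375,0.0075,0],
    [-0.0025,-0.0375,0.0013,0],
    [-0.0025,-0.0375,0,0],
    [-0.0025,-0.0338,0,0],
    [-0.002,-0.0263,0,0],
    [-0.0015,-0.015,0,0],
    [-0.0008,-0.0025,0,0],
    [0,0.01,0,0],
    [0.0005,0.02,0,0],
    [0.001,0.0275,0,0],
    [0.0013,0.0325,0,0],
    [0.0013,0.0325,0,0],
  ],
)

```text
time: 14.08
ee_pos: [0.5468, -0.0946, 0.0179]
tcp_rot: [180.0, -0.1, -3.0]
wrist_force: [-2.5, 0.7, 9.1]
opening: -0.0002
grasp_force: 4.2
```

```bash
python3 - <<'E'
from h import *
wrist()
E
```

```text
tape yaw -4.46 y@.555 -19.9 width 14.2 far end x 610.7
roller yaw -3.61 y@.555 -101.5 width 39.4 far end x 614.6
gap mm at x=.50,.555,.61 [np.float64(82.5), np.float64(81.7), np.float64(80.8)]
```

Scaled: 1.45 cm / 40 = 0.0363, -1.4 cm / 40 = -0.035.

>>> servo_tool(
  moves=[
    [0,0,0.0125,0],
    [-0.0013,-0.0175,0.015,0],
    [-0.0025,-0.035,0.015,0],
    [-0.0025,-0.035,0.0075,0],
    [-0.0025,-0.035,0.0013,0],
    [-0.0025,-0.035,0.0008,0],
    [-0.0025,-0.0313,0.0008,0],
    [-0.002,-0.0238,0.0008,0],
    [-0.0015,-0.0125,0.0008,0],
    [-0.0008,0,0.0008,0],
    [0,0.0125,0.0008,0],
    [0.0005,0.0225,0.0008,0],
    [0.001,0.0313,0.0008,0],
    [0.0013,0.0363,0.0008,0],
    [0.0013,0.0363,0.0008,0],
  ],
)

```text
time: 15.38
ee_pos: [0.5472, -0.0801, 0.0179]
tcp_rot: [-180.0, -0.0, -3.0]
wrist_force: [-1.0, 0.2, 6.9]
opening: -0.0002
grasp_force: 3.3
```

Scaled: 1.45 cm / 40 = 0.0363, -1.4 cm / 40 = -0.035.

>>> servo_tool(
  moves=[
    [0,0,0.0125,0],
    [-0.0013,-0.0175,0.015,0],
    [-0.0025,-0.035,0.015,0],
    [-0.0025,-0.035,0.0075,0],
    [-0.0025,-0.035,0.0013,0],
    [-0.0025,-0.035,0,0],
    [-0.0025,-0.0313,0,0],
    [-0.002,-0.0238,0,0],
    [-0.0015,-0.0125,0,0],
    [-0.0008,0,0,0],
    [0,0.0125,0,0],
    [0.0005,0.0225,0,0],
    [0.001,0.0313,0,0],
    [0.0013,0.0363,0,0],
    [0.0013,0.0363,0,0],
  ],
)

```text
time: 16.63
ee_pos: [0.5477, -0.0655, 0.018]
tcp_rot: [-180.0, -0.0, -3.0]
wrist_force: [-0.7, -0.0, 6.1]
opening: 0.0001
grasp_force: 3.1
```

```bash
python3 - <<'E'
from h import *
wrist()
E
```

```text
tape yaw -4.41 y@.555 -20.0 width 14.2 far end x 611.1
roller yaw -3.43 y@.555 -72.0 width 39.2 far end x 616.2
gap mm at x=.50,.555,.61 [np.float64(53.0), np.float64(52.0), np.float64(51.1)]
```

Scaled: -2.1 cm / 40 = -0.0525, -1.4 cm / 40 = -0.035.

>>> servo_tool(
  moves=[
    [0,0,0.0125,0],
    [-0.025,-0.0175,0.015,0],
    [-0.0525,-0.035,0.015,0],
    [-0.0525,-0.035,0.0075,0],
    [-0.0525,-0.035,0.0013,0],
    [-0.0525,-0.035,0,0],
    [-0.0525,-0.0313,0,0],
    [-0.052,-0.0238,0,0],
    [-0.0515,-0.0125,0,0],
    [-0.0508,0,0,0],
    [-0.05,0.0125,0,0],
    [-0.0495,0.0225,0,0],
    [-0.049,0.0313,0,0],
    [-0.0488,0.0363,0,0],
    [-0.0488,0.0363,0,0],
  ],
)

```text
time: 17.93
ee_pos: [0.5279, -0.0505, 0.0179]
tcp_rot: [-180.0, 0.0, -2.9]
wrist_force: [-4.1, 0.7, 6.4]
opening: -0.0001
grasp_force: 3.3
```

Scaled: 1.45 cm / 40 = 0.0363, -1.4 cm / 40 = -0.035.

>>> servo_tool(
  moves=[
    [0,0,0.0125,0],
    [-0.0013,-0.0175,0.015,0],
    [-0.0025,-0.035,0.015,0],
    [-0.0025,-0.035,0.0075,0],
    [-0.0025,-0.035,0.0013,0],
    [-0.0025,-0.035,0,0],
    [-0.0025,-0.0313,0,0],
    [-0.002,-0.0238,0,0],
    [-0.0015,-0.0125,0,0],
    [-0.0008,0,0,0],
    [0,0.0125,0,0],
    [0.0005,0.0225,0,0],
    [0.001,0.0313,0,0],
    [0.0013,0.0363,0,0],
    [0.0013,0.0363,0,0],
  ],
)

```text
time: 19.18
ee_pos: [0.5288, -0.0359, 0.018]
tcp_rot: [-180.0, -0.0, -2.9]
wrist_force: [0.1, 0.4, 4.6]
opening: -0.0001
grasp_force: 2.6
```

```bash
python3 - <<'E'
from h import *
wrist()
E
```

```text
tape yaw -3.94 y@.555 -16.2 width 6.4 far end x 611.1
roller yaw -3.48 y@.555 -41.9 width 39.3 far end x 617.9
gap mm at x=.50,.555,.61 [np.float64(26.2), np.float64(25.8), np.float64(25.3)]
```

The tape is now partly hidden behind the roller, so I'll use its earlier position (y@.555 = -19.9, yaw -4.43°). About 22 mm are left. I'll make one full stroke, then a shorter one.

Scaled: 1.45 cm / 40 = 0.0363, -1.4 cm / 40 = -0.035.

>>> servo_tool(
  moves=[
    [0,0,0.0125,0],
    [-0.0013,-0.0175,0.015,0],
    [-0.0025,-0.035,0.015,0],
    [-0.0025,-0.035,0.0075,0],
    [-0.0025,-0.035,0.0013,0],
    [-0.0025,-0.035,0,0],
    [-0.0025,-0.0313,0,0],
    [-0.002,-0.0238,0,0],
    [-0.0015,-0.0125,0,0],
    [-0.0008,0,0,0],
    [0,0.0125,0,0],
    [0.0005,0.0225,0,0],
    [0.001,0.0313,0,0],
    [0.0013,0.0363,0,0],
    [0.0013,0.0363,0,0],
  ],
)

```text
time: 20.48
ee_pos: [0.529, -0.0242, 0.0179]
tcp_rot: [-179.9, -0.0, -2.7]
wrist_force: [-1.6, 0.6, 5.8]
opening: -0.0001
grasp_force: 2.6
```

```bash
python3 - <<'E'
from h import *
wrist()
E
```

```text
tape yaw -8.45 y@.555 113.8 width 15.3 far end x 579.7
roller yaw -3.52 y@.555 -28.2 width 39.3 far end x 618.8
gap mm at x=.50,.555,.61 [np.float64(146.8), np.float64(142.0), np.float64(137.2)]
```

```bash
python3 - <<'E'
from h import *
o=get_obs()
for k in ('q','qd','joint_efforts','ee_pos','tcp_rot','wrist_force','torque'): print(k,np.round(o[k],3))
b=camera("scene")[200:350,240:440,::-1]
cv2.imwrite("pics/c7.png",cv2.resize(b,(800,600),interpolation=cv2.INTER_CUBIC))
E
```

```text
q [-2.7080e+00  2.7980e+00 -1.3093e+01  7.4089e+01  1.3300e-01  1.8000e+02]
qd [-0.109 -0.026 -0.103  0.055 -0.047 -0.107]
joint_efforts [ 3.6000e-02 -4.6585e+01  4.4301e+01 -7.3900e-01 -3.6000e-02  4.1000e-02]
ee_pos [ 0.529 -0.024  0.018]
tcp_rot [-1.79867e+02 -2.00000e-02 -2.70800e+00]
wrist_force [-1.531 -0.787  5.469]
torque [ 0.035  0.382 -0.035]
```

View pics/c7.png

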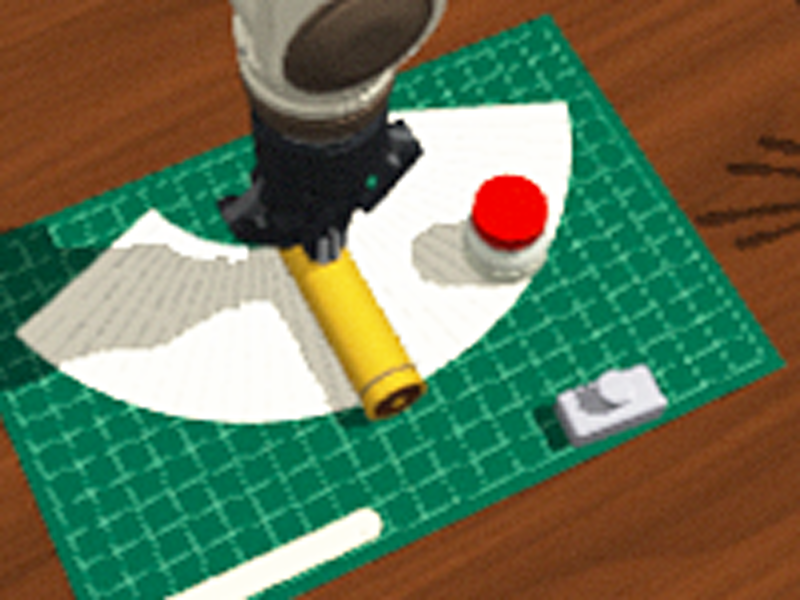

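The last joint has reached its 180° limit, which is why the stroke fell short. I'll lift and turn the tool +0.2 rad to get clear of it, then measure.

Scaled: -1 cm / 40 = -0.025, -0.5 cm / 40 = -0.0125, 0.25 rad / 2 = 0.125.

>>> servo_tool(
  moves=[
    [0,0,0.01,0.01],
    [0,0,0.025,0.05],
    [0,-0.0125,0.025,0.1],
    [0,-0.025,0.025,0.125],
    [0,-0.025,0.025,0.125],
    [0,-0.025,0.025,0.125],
  ],
)

```text
time: 21.08
ee_pos: [0.5288, -0.0348, 0.0275]
tcp_rot: [-179.9, 0.0, 11.5]
wrist_force: [-0.4, -0.3, -0.1]
opening: 0.0001
grasp_force: 0.0
```

```bash
python3 - <<'E'
from h import *
o=get_obs();print(o['q'][5],o['ee_pos'],o['tcp_rot'])
wrist(o)
E
```

```text
164.6707118023814 [ 0.52879308 -0.03484582  0.0274843 ] [-1.79868018e+02  1.40088724e-02  1.14867963e+01]
tape yaw 3.37 y@.555 110.6 width 17.2 far end x 589.5
roller yaw 67.92 y@.555 -216.8 width 14.3 far end x 632.3
gap mm at x=.50,.555,.61 [np.float64(459.8), np.float64(327.5), np.float64(195.1)]
```

Scaled: 3 cm / 40 = 0.075, 1.85 cm / 40 = 0.0463.

>>> servo_tool(
  moves=[
    [0,0.005,-0.01,0],
    [0,0.0088,-0.02,0],
    [0,0.0088,-0.0238,0],
    [0,0.0088,-0.025,0],
    [0,0.0113,-0.025,0],
    [0.0005,0.0175,-0.025,0],
    [0.001,0.025,-0.025,0],
    [0.0015,0.0325,-0.025,0],
    [0.0018,0.0388,-0.025,0],
    [0.002,0.0438,-0.025,0],
    [0.0023,0.0463,-0.025,0],
    [0.0023,0.0463,-0.025,0],
    [0.0023,0.0463,-0.025,0],
    [0.0023,0.0463,-0.0175,0],
    [0.0023,0.0463,0.025,0],
    [0.0023,0.0463,0.075,0],
  ],
)

```text
time: 22.47
ee_pos: [0.5285, -0.0164, 0.0565]
tcp_rot: [-179.8, 0.2, 11.6]
wrist_force: [-0.4, -0.2, 0.1]
opening: -0.0001
grasp_force: 0.0
```

>>> servo_tool(
  moves=[
    [-0.025,-0.075,0.075,0],
    [-0.05,-0.175,0.125,0],
    [-0.075,-0.275,0.125,0],
    [-0.1,-0.375,0.125,0],
    [-0.125,-0.475,0.125,0],
    [-0.15,-0.55,0.125,0],
    [-0.175,-0.6,0.125,0],
    [-0.175,-0.625,0.125,0],
    [-0.175,-0.625,0.125,0],
  ],
)

```text
time: 23.22
ee_pos: [0.4594, -0.2682, 0.1073]
tcp_rot: [-179.9, 0.0, 11.4]
wrist_force: [0.4, 0.1, 0.8]
opening: 0.0001
grasp_force: 0.0
```

```bash
python3 - <<'E'
from h import *
for n,r in (("top",(325,209)),("scene",(329,278))):
    im=camera(n); cv2.imwrite(f"pics/{n}9.png",im[:,:,::-1]); print(n,measure(n,im,'roller',r,.023))
E
```

```text
top [552.  -19.4 167.4  39.   -3.6]
scene [548.9 -19.7 177.3  41.4  -3.3]
```

View pics/top9.png

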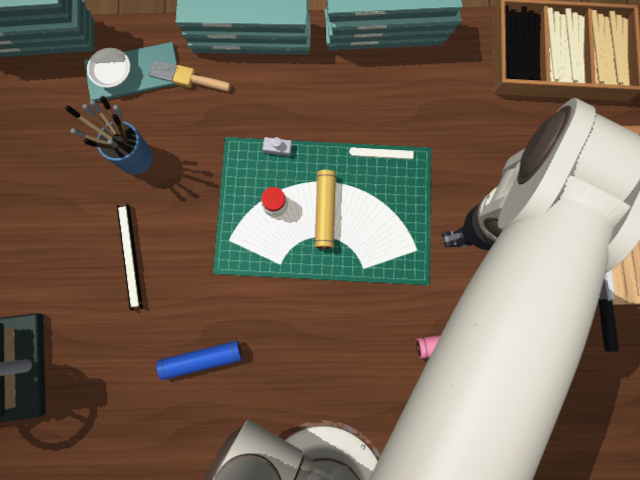

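The roller lies at (325,209) over the tape, no red shows, it is about 1 mm off centre and 1° off in yaw, and nothing else has moved.

```bash
python3 -c "
from workcell import *
print(job_done())"
```

```text
the job is handed in; nothing more can be done
None
```

The job is handed in: I rolled the brass roller onto the red tape using only fingertip pushes on its top. It is at rest within about 1 mm and 1° of the tape by the cameras, with the tape's whole length covered and nothing else seen to have moved.

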